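# Pack the finished turnings into the caddy

### The job

Pack the three finished turnings - the bun foot, the pull knob and the finial - into the caddy, each standing on its foot inside the round well of its size: the bun foot in the widest well, the knob in the middle-sized one, the finial in the narrowest. The three plain cylindrical blanks are still to be turned: leave them standing where they are.

Things in the scene. Friction and masses are not known exactly. Their poses are not given: they have to be found in the camera images.
- bun_foot: Finished furniture foot, turned in mid-brown wood, round, 46 mm tall, about 70 g: a base disc 52 mm across, a waist of 44 mm at 9 to 13 mm up, then a belly 62 mm across (straight sides from 21 to 36 mm up, the place to grip) that rounds off to a domed top. Origin: centre of its underside; z is its axis, up while it stands.
- pull_knob: Finished drawer knob, mushroom-shaped, same wood, round, 46 mm tall, about 35 g: base disc 38 mm across and 5 mm high, neck 20 mm, head 44 mm across (straight sides from 26 to 37 mm up, the place to grip) with a domed top. Origin: centre of its underside; z is its axis, up while it stands.
- finial: Finished finial, same wood, round, 74 mm tall, about 35 g: base disc 26 mm across, thin neck 14 mm, vase-shaped body 32 mm across (straight sides from 26 to 44 mm up, the place to grip), a thin neck and a 20 mm ball on top. Origin: centre of its underside; z is its axis, up while it stands.
- wide_blank: Unfinished blank, to be left alone: plain cylinder of the same wood, 62 mm across, 46 mm tall, flat top with a small dark centre mark, about 100 g. Origin: centre of its underside; z is its axis, up while it stands.
- middle_blank: Unfinished blank, to be left alone: plain cylinder of the same wood, 44 mm across, 46 mm tall, flat top with a small dark centre mark, about 50 g. Origin: centre of its underside; z is its axis, up while it stands.
- slim_blank: Unfinished blank, to be left alone: plain cylinder of the same wood, 32 mm across, 74 mm tall, flat top with a small dark centre mark, about 40 g. Origin: centre of its underside; z is its axis, up while it stands.
- caddy: Low dark wooden tray, fixed to the bench, 150 mm (its x) by 370 mm (its y), floor 6 mm thick, rim 6 mm thick and 16 mm high, a 20 mm high grip block outside each short end (12 mm further out). Three wells in a row along its y, at -115, 0 and +115 mm. Origin: centre of its underside on the bench. The turnings and blanks stand on the bench between it and the robot.
- wide_well: Round well on the caddy's floor: a light wood rim, inner diameter 76 mm, outer 86 mm, 6 mm high, fixed, no floor of its own. It is for the bun foot. Origin: on its axis at the level of the caddy's floor (6 mm above the bench); z up. Which of the caddy's three places it takes varies.
- middle_well: Round well on the caddy's floor: a light wood rim, inner diameter 60 mm, outer 70 mm, 6 mm high, fixed, no floor of its own. It is for the pull knob. Origin: on its axis at the level of the caddy's floor (6 mm above the bench); z up. Which of the caddy's three places it takes varies.
- narrow_well: Round well on the caddy's floor: a light wood rim, inner diameter 46 mm, outer 56 mm, 6 mm high, fixed, no floor of its own. It is for the finial. Origin: on its axis at the level of the caddy's floor (6 mm above the bench); z up. Which of the caddy's three places it takes varies.
Things that resemble listed ones, but are neither listed nor needed, are in the scene too. What is shaped like the pull_knob but turquoise or white is not meant.

How it is judged:
By the outcome, as a careful person would: the job done as asked, in the order asked, and still so for the second after the job is handed in, with the robot touching nothing.
It also fails if it takes over 80 s, if anything falls off the work surface, if the arm or the gripper's body presses on something with over 40 N, if the wrist force passes 120 N, or if a joint passes its speed limit or range.

### The arm

A 6-joint arm with a two-finger parallel gripper is mounted at the origin on the work surface. World frame = base frame: x ahead of the robot, y to its left, z up, the work surface at z = 0. Lengths are in mm, angles in rad, forces in N, time in s.
With the tool pointing down it reaches from about 350 to 775 mm from the base axis. Payload 7.3 kg.
Tool frame: the origin (TCP) lies between the finger pads; the fingertips stand 17 mm ahead of it and the grasp point (between the pads) lies 2 mm behind it; z points along the fingers, y is the line along which they close (so a half turn about z gives the same grasp; the last joint's range is limited). The gripper opens to 92 mm and grips with 3 to 60 N. Pads are 19 mm wide; open, the fingers measure 130 mm over their backs; the gripper's body (75 mm by 190 mm) begins 47 mm behind the grasp point.
Start: joints at [0.957, 0.342, 1.524, -0, 1.275, -0.146], TCP at [236.723, 468.621, 243.741] pointing down, gripper open.
Joint ranges: [-2.53, 2.53], [-0.77, 2.02], [0.04, 2.7], [-1, 4.14], [0.28, 2.66], [-3.11, 3.11]. Speed limits (rad/s): [2.57, 2.57, 3.14, 3.14, 3.14, 3.14].

### API

Orientations are given as a rotation vector (axis times angle).
In Python, from plant import read_state, read_camera, camera_model, close_job, regions_of, place_of gives the robot as it stands. The module is installed in compiled form; this text tells all that it offers.
- The arm moves only by the shell command python3 -m pendant 'ROWS' [FORCE]. ROWS is JSON, one flat list of numbers, 7 for each row, row after row: the turn, a rotation vector about the tool's x, y, z in units of 5 degrees (1.0 is 5 degrees), then the shift along the tool's x, y, z in units of 50 mm (1.0 is 50 mm), then the closure, from -1 (fully open) to 1 (shut). A call has 1 to 20 rows; each row shifts and turns the commanded pose from where the row before left it, along the tool's axes as they then stand; what a row does not reach is not made up. A row lasts 1/10 s, in which the tool goes at most 50 mm and 8.59 degrees, less where a joint would pass 70% of its speed; a pose out of reach is approached as far as the arm can. A call with a number of a shift or a turn outside -1 to 1 is refused whole. A call with a gripper value outside its range is refused whole. The fingers move at their own pace and stop on an object; FORCE is the grip in N (left out, the last holds). Time passes only in rows, so rows that do not move let the fingers close. It gives the time, the measured TCP pose, the force, the opening and the grip force at its end, in the units of the state.
- read_state(): the state, without advancing time (a new reading comes with each control period).
- read_camera(name): name is "side" or "top" or "wrist"; returns the picture (384x512x3 uint8, red, green, blue); there is no depth.
- camera_model(name): a dict with "vertical_fov" (degrees; the focal length in pixels is half the picture's height over the tangent of half this angle, whatever the lens; pixels are square), "cx", "cy" (the principal point, pixels), "eye" and "attitude" of the camera in the world; the wrist camera has in their place "hand_eye" (4x4, takes a point from camera to tool coordinates, whose origin is the TCP and whose axes are the flange's). Camera axes: x right, y up, looking along -z (the intrinsics and any distortion apply to the point x, -y, -z); pixel columns grow to the right and rows downward; lengths in mm; the calibration is good to about 2 mm. A picture is of the moment at which its call begins: read the wrist's pose just before it. camera_model takes no time and is no camera call.
- close_job(): hands the job in; it is judged then, once.
Trained networks look in the newest picture that a camera, given by its name, has taken for a name from the list of things; names that differ only in an ending like _2 or _b are one class to them, and where a whole thing is asked for, a point or a joint stands for the part that bears it (a point fixed in the world has none). Each returns a list of dicts, best first, with "conf" (0 to 1); they miss things now and then, are a little off and sometimes report something else, mostly with a low value. They report only what shows in the picture. A call takes as long as a camera call. They do not tell look-alikes from the thing itself.
- regions_of(camera, name): "pixels" (384x512 bool, what is visible of it) and "centre" ([column, row] in pixels, amid what is visible of it).
- place_of(camera, name): "centre" ([column, row] in pixels: a listed point, or the origin of a listed thing).
The state is a dict: "time_s": time; "qpos": joint angles; "joint_velocities": joint speeds; "effort": joint torques, N m; "ee_pos": TCP position; "eef_rot": TCP orientation; "contact_force": force on the tool from outside, world axes, zero at the start; "ft_torque": the same for the moment, N m; "opening": finger opening in mm; "grip_force": force on a finger pad.
Only numpy, scipy, OpenCV 4.12 (cv2) and the standard library are available. Lean on these libraries where they do the work, as an engineer would, in place of code of your own. Each camera call takes 0.05 s, during which the arm holds its last target. There are 200 camera calls.

## Working session

There is one attempt and no reset: what is moved stays moved. The work goes in short steps, Python scripts to look and compute and a shell command to move; the robot and the scene stay as the last step left them, time stands still between calls to the robot, and variables do not carry over. Pictures are saved under pics/ and viewed, at most 14 in all, crops included, and the job is handed in when it is done.

```bash
mkdir -p pics; cat > h.py <<'E'
import numpy as np, cv2
from scipy.spatial.transform import Rotation as R
from plant import *
def save(im,n,s=1.5): cv2.imwrite('pics/'+n,cv2.resize(im[:,:,::-1],None,fx=s,fy=s))
E
python3 - <<'E'
from h import *
s=read_state(); print(s['ee_pos'],s['eef_rot'],s['time_s'])
for n in ('top','side','wrist'): print(n,camera_model(n))
a=read_camera('top');save(a,'top0.png')
b=read_camera('side');save(b,'side0.png')
for c in('top','side'):
  for n in 'bun_foot pull_knob finial wide_blank middle_blank slim_blank wide_well middle_well narrow_well caddy'.split():
    print(c,n,[(np.round(d['centre'],1).tolist(),round(d['conf'],2)) for d in place_of(c,n)])
E
```

```text
[236.51070257 468.30884608 243.06142049] [-7.27998507e-01 -3.05554242e+00  2.11584343e-03] 0.0
top {'vertical_fov': 45.66039593906835, 'cx': 258.9528243201691, 'cy': 191.83599365359075, 'eye': array([ 301.26447522,   13.37296639, 1020.22327138]), 'attitude': array([ 0.17797681, -0.16223869, -1.42868697])}
side {'vertical_fov': 56.19729942247857, 'cx': 256.41001777347446, 'cy': 195.9565192530547, 'eye': array([ 229.36219336, -427.19379999,  582.29357793]), 'attitude': array([ 0.74254691, -0.19901586, -0.49687666])}
wrist {'vertical_fov': 62.90991878810435, 'cx': 258.47956256350966, 'cy': 186.83134658868974, 'hand_eye': array([[ 1.25264949e-03,  9.53487799e-01,  3.01429011e-01,
         8.23379254e+01],
       [ 9.99999194e-01, -1.25720609e-03, -1.78874018e-04,
         1.19984526e+00],
       [ 2.08404192e-04,  3.01428992e-01, -9.53488605e-01,
        -1.40641805e+02],
       [ 0.00000000e+00,  0.00000000e+00,  0.00000000e+00,
         1.00000000e+00]])}
top bun_foot [([389.8, 271.2], 0.75)]
top pull_knob [([128.8, 264.0], 0.93), ([131.4, 187.2], 0.61), ([155.4, 224.7], 0.6)]
top fini
[... 198 characters left out ...]
([252.6, 234.9], 0.2)]
top wide_well [([311.7, 145.0], 0.78), ([218.2, 137.4], 0.38)]
top middle_well []
top narrow_well [([216.7, 138.7], 0.46)]
top caddy [([261.9, 139.8], 0.87)]
side bun_foot [([301.7, 349.8], 0.77)]
side pull_knob [([186.7, 156.1], 0.78), ([203.5, 131.1], 0.67), ([144.6, 152.5], 0.58), ([310.7, 175.9], 0.55)]
side finial [([228.3, 211.9], 0.86)]
side wide_blank [([287.2, 278.0], 0.96)]
side middle_blank [([260.1, 238.1], 0.89)]
side slim_blank [([206.3, 168.7], 0.7)]
side wide_well [([344.3, 203.4], 0.53), ([300.6, 348.7], 0.17)]
side middle_well [([312.1, 171.1], 0.72), ([186.2, 155.5], 0.39)]
side narrow_well [([282.9, 150.7], 0.67)]
side caddy [([313.7, 177.4], 0.77)]
```

View pics/top0.png

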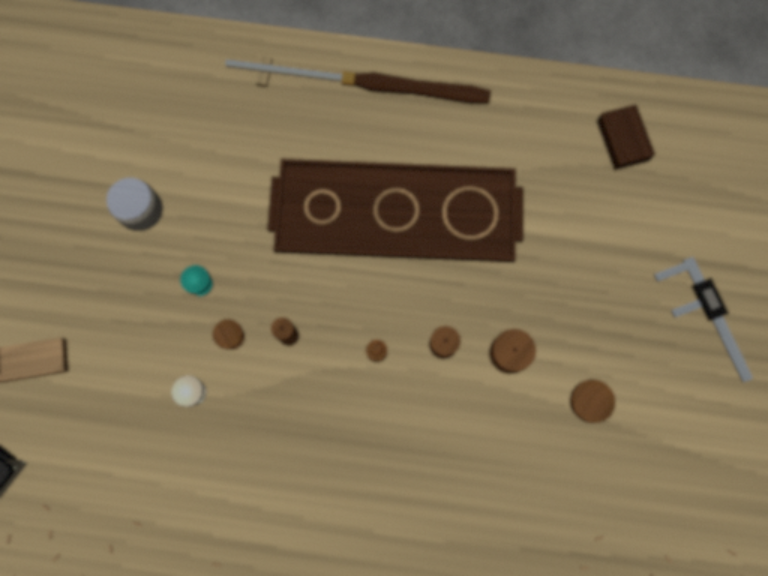

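View pics/side0.png

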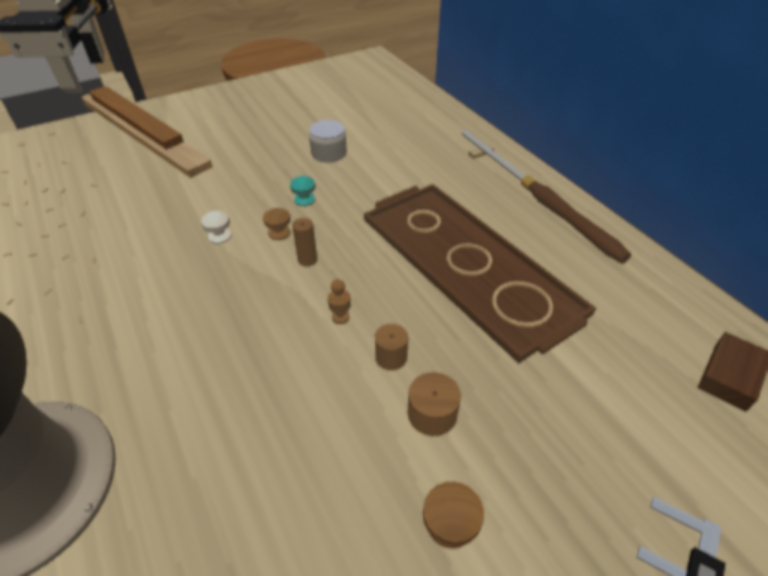

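The top view shows, left to right at 512 px scale: white knob (125,261), turquoise knob (131,187), brown knob (152,223), slim blank (190,220), finial (250,234), middle blank (296,228), wide blank (342,234) and bun foot (395,267). The narrow, middle and wide wells are at (215,138), (264,140) and (313,142). The side view agrees.

```bash
cat >> h.py <<'E'
def cam(name,st=None):
    m=camera_model(name); f=192/np.tan(np.radians(m['vertical_fov']/2))
    if name=='wrist':
        T=np.eye(4);T[:3,:3]=R.from_rotvec(st['eef_rot']).as_matrix();T[:3,3]=st['ee_pos']
        T=T@np.array(m['hand_eye']); return f,m['cx'],m['cy'],T[:3,3],T[:3,:3]
    return f,m['cx'],m['cy'],np.array(m['eye']),R.from_rotvec(m['attitude']).as_matrix()
def ray(c,p):
    f,cx,cy,e,A=c; d=A@np.array([(p[0]-cx)/f,-(p[1]-cy)/f,-1]); return e,d/np.linalg.norm(d)
def onz(c,p,z):
    e,d=ray(c,p); return e+d*(z-e[2])/d[2]
def tri(rs):
    M=[np.eye(3)-np.outer(d,d) for e,d in rs]
    x=np.linalg.solve(sum(M),sum(m@e for m,(e,d) in zip(M,rs)))
    return x,[np.linalg.norm(m@(x-e)) for m,(e,d) in zip(M,rs)]
E
python3 - <<'E'
from h import *
t,s=cam('top'),cam('side')
P=dict(bun=((389.8,271.2),(301.7,349.8)),knob=((155.4,224.7),(186.7,156.1)),finial=((250.3,235.6),(228.3,211.9)),wb=((341.2,235.3),(287.2,278)),mb=((296.3,230.4),(260.1,238.1)),sb=((190.9,221.5),(206.3,168.7)),
ww=((313,142),(348,202.5)),mw=((264,140),(313,172.5)),nw=((215,138),(282.5,147.5)),caddy=((261.9,139.8),(313.7,177.4)))
for n,(a,b) in P.items():
    x,r=tri([ray(t,a),ray(s,b)]); print(n,x.round(1),np.round(r,1),onz(t,a,0).round(),onz(s,b,0).round())
E
```

```text
bun [ 395.1 -273.6   -1. ] [5.4 5.4] [ 390. -271.    0.] [ 400. -276.    0.]
knob [423.1 260.6  -1.6] [1.2 1.2] [422. 260.   0.] [424. 259.   0.]
finial [429.   44.6  -2.9] [2.3 2.3] [426.  45.   0.] [430.  42.   0.]
wb [ 4.529e+02 -1.564e+02  4.000e-01] [1.8 1.8] [ 455. -157.    0.] [ 451. -156.    0.]
mb [451.7 -55.6   5.1] [0.5 0.5] [452. -56.   0.] [454. -52.   0.]
sb [440.5 180.1  10.9] [2.2 2.2] [440. 182.   0.] [447. 191.   0.]
ww [662.9 -70.1   8.6] [1. 1.] [665. -70.   0.] [671. -65.   0.]
mw [651.9  43.6  10.8] [1.5 1.5] [654.  45.   0.] [661.  52.   0.]
nw [641.1 157.6  10.1] [1.2 1.2] [643. 159.   0.] [650. 168.   0.]
caddy [660.8  49.1 -14. ] [2.1 2.1] [654.  50.   0.] [653.  38.   0.]
```

```bash
cat >> h.py <<'E'
def go(x,y,z,yaw=None):
    "shift in tool axes (50 mm units) to the target, then turn (5 deg units) to stand upright with closing line at yaw deg"
    s=read_state(); A=R.from_rotvec(s['eef_rot']); p=np.array(s['ee_pos'])
    d=np.array([x,y,z])-p; ya=A.as_matrix()[:,1]; cur=np.degrees(np.arctan2(ya[1],ya[0]))
    if yaw is None: yaw=cur
    yaw=cur+(yaw-cur+90)%180-90
    c,sn=np.cos(np.radians(yaw)),np.sin(np.radians(yaw))
    B=R.from_matrix(np.array([[-sn,c,0],[c,sn,0],[0,0,-1]]).T if False else np.column_stack([[-sn,c,0],[c,sn,0],[0,0,-1]]))
    print('t',round(s['time_s'],2),'pos',p.round(1),'yaw',round(cur,1),'q6',round(s['qpos'][5],2),'shift',(A.inv().apply(d)/50).round(3),'turn',((A.inv()*B).as_rotvec(degrees=True)/5).round(2),'open',round(s['opening'],1),'F',np.round(s['contact_force'],1))
def look(n,name,z):
    s=read_state(); im=read_camera('wrist'); save(im,n) if n else None
    c=cam('wrist',s); out=[]
    for d in place_of('wrist',name): print('place',np.round(d['centre'],1),round(d['conf'],2),onz(c,d['centre'],z[0]).round(1))
    for d in regions_of('wrist',name):
        (u,v),r=cv2.minEnclosingCircle(np.argwhere(d['pixels'])[:,::-1].astype(np.float32))
        print('region',round(u,1),round(v,1),'r',round(r,1),round(d['conf'],2),onz(c,(u,v),z[1]).round(1), 'box',np.argwhere(d['pixels']).min(0)[::-1],np.argwhere(d['pixels']).max(0)[::-1])
E
python3 -c "
from h import *
go(440,100,220);go(395,-273,170)"
```

```text
t 1.1 pos [236.7 468.6 243.7] yaw 63.2 q6 -0.15 shift [-6.953 -4.747  0.474] turn [ 0.  0. -0.] open 91.7 F [ 0.4 -0.   0.5]
t 1.1 pos [236.7 468.6 243.7] yaw 63.2 q6 -0.15 shift [ -9.513 -11.812   1.474] turn [ 0.  0. -0.] open 91.7 F [ 0.4 -0.   0.5]
```

```bash
python3 -m pendant '[0,0,0,-0.695,-0.475,0.047,-1, 0,0,0,-0.695,-0.475,0.047,-1, 0,0,0,-0.695,-0.475,0.047,-1, 0,0,0,-0.695,-0.475,0.047,-1, 0,0,0,-0.695,-0.475,0.047,-1, 0,0,0,-0.695,-0.475,0.047,-1, 0,0,0,-0.695,-0.475,0.047,-1, 0,0,0,-0.695,-0.475,0.047,-1, 0,0,0,-0.695,-0.475,0.047,-1, 0,0,0,-0.695,-0.475,0.047,-1, 0,0,0,-0.284,-0.785,0.111,-1, 0,0,0,-0.284,-0.785,0.111,-1, 0,0,0,-0.284,-0.785,0.111,-1, 0,0,0,-0.284,-0.785,0.111,-1, 0,0,0,-0.284,-0.785,0.111,-1, 0,0,0,-0.284,-0.785,0.111,-1, 0,0,0,-0.284,-0.785,0.111,-1, 0,0,0,-0.284,-0.785,0.111,-1, 0,0,0,-0.284,-0.785,0.111,-1, 0,0,0,0,0,0,-1]' 20
python3 - <<'E'
from h import *
go(395,-273,170,154)
look('bun1.png','bun_foot',(0,30))
E
```

```text
time_s: 3.1
ee_pos: [394.0, -277.3, 169.7]
eef_rot: [0.735, 3.054, -0.002]
contact_force: [0.1, 0.5, -0.1]
opening: 92.3
grip_force: 0.0
t 3.1 pos [ 394.  -277.3  169.7] yaw 62.9 q6 -1.87 shift [ 0.021  0.087 -0.007] turn [-0.    0.02 17.79] open 92.3 F [ 0.1  0.5 -0.1]
region 263.7 180.7 r 34.1 0.8 [ 397.  -272.2   30. ] box [232 147] [297 214]
```

```bash
python3 -m pendant '[0,0,0,0.012,0.06,0.6,-1, 0,0,0,0.012,0.06,0.6,-1, 0,0,0,0,0,0,-1, 0,0,0,0,0,0,-1]' 20
python3 - <<'E'
from h import *
go(396,-272.5,28)
look('bun2.png','bun_foot',(0,30))
E
```

```text
time_s: 3.65
ee_pos: [396.6, -266.2, 110.9]
eef_rot: [-0.725, -3.056, -0.001]
contact_force: [-0.0, 0.5, 1.0]
opening: 91.7
grip_force: 0.0
t 3.65 pos [ 396.6 -266.2  110.9] yaw 63.3 q6 -1.86 shift [-0.047 -0.119  1.657] turn [ 0. -0.  0.] open 91.7 F [-0.   0.5  1. ]
place [253.  193.5] 0.85 [ 397.8 -270.5    0. ]
region 250.3 206.4 r 41.8 0.96 [ 397.3 -272.    30. ] box [209 165] [291 246]
```

View pics/bun2.png

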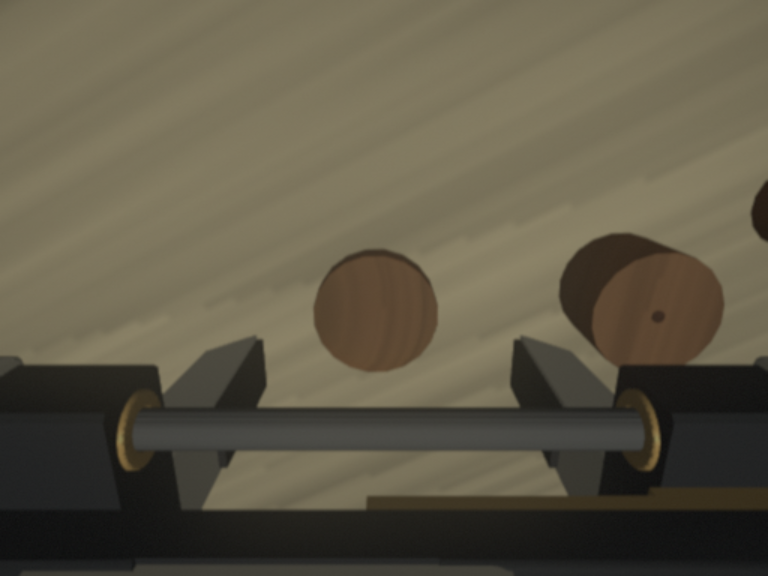

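The wrist view shows the bun foot at (250,206) px, 512 scale, in line with the pads. The wide blank sits to the right at (440,205), clear of the fingers. I'll descend and grip.

```bash
python3 -m pendant '[0,0,0,-0.03,-0.05,0.25,-1, 0,0,0,-0.03,-0.05,0.25,-1, 0,0,0,0,0,0.3,-1, 0,0,0,0,0,0.3,-1, 0,0,0,0,0,0.3,-1, 0,0,0,0,0,0.257,-1, 0,0,0,0,0,0,-1, 0,0,0,0,0,0,1, 0,0,0,0,0,0,1, 0,0,0,0,0,0,1, 0,0,0,0,0,0,1, 0,0,0,0,0,0,1, 0,0,0,0,0,0,1]' 15
python3 - <<'E'
from h import *
go(396.5,-272,170); go(664,-70,170)
E
```

```text
time_s: 5.1
ee_pos: [396.9, -273.1, 27.8]
eef_rot: [0.728, 3.055, -0.001]
contact_force: [0.7, 0.2, 3.4]
opening: 60.8
grip_force: 15.0
t 5.1 pos [ 396.9 -273.1   27.8] yaw 63.2 q6 -1.87 shift [ 0.013  0.015 -2.844] turn [-0.    0.01  0.  ] open 60.8 F [0.7 0.2 3.4]
t 5.1 pos [ 396.9 -273.1   27.8] yaw 63.2 q6 -1.87 shift [-2.94   6.033 -2.842] turn [-0.    0.01  0.  ] open 60.8 F [0.7 0.2 3.4]
```

```bash
python3 -m pendant '[0,0,0,0,0,-0.4,1, 0,0,0,0,0,-0.8,1, 0,0,0,0,0,-0.8,1, 0,0,0,0,0,-0.84,1, 0,0,0,-0.143,0.67,0,1, 0,0,0,-0.143,0.67,0,1, 0,0,0,-0.143,0.67,0,1, 0,0,0,-0.143,0.67,0,1, 0,0,0,-0.143,0.67,0,1, 0,0,0,-0.143,0.67,0,1, 0,0,0,-0.143,0.67,0,1, 0,0,0,-0.143,0.67,0,1, 0,0,0,0,0.67,0,1, 0,0,0,0,0,0,1, 0,0,0,0,0,0,1]' 15
python3 - <<'E'
from h import *
go(664,-70,170)
look('well1.png','wide_well',(6,12))
E
```

```text
time_s: 6.6
ee_pos: [583.3, -29.0, 168.9]
eef_rot: [-0.725, -3.056, 0.001]
contact_force: [0.9, -0.3, -0.6]
opening: 61.2
grip_force: 15.0
t 6.6 pos [583.3 -29.  168.9] yaw 63.3 q6 -1.29 shift [-1.81  -0.007 -0.024] turn [-0.01 -0.01 -0.  ] open 61.2 F [ 0.9 -0.3 -0.6]
```

View pics/well1.png

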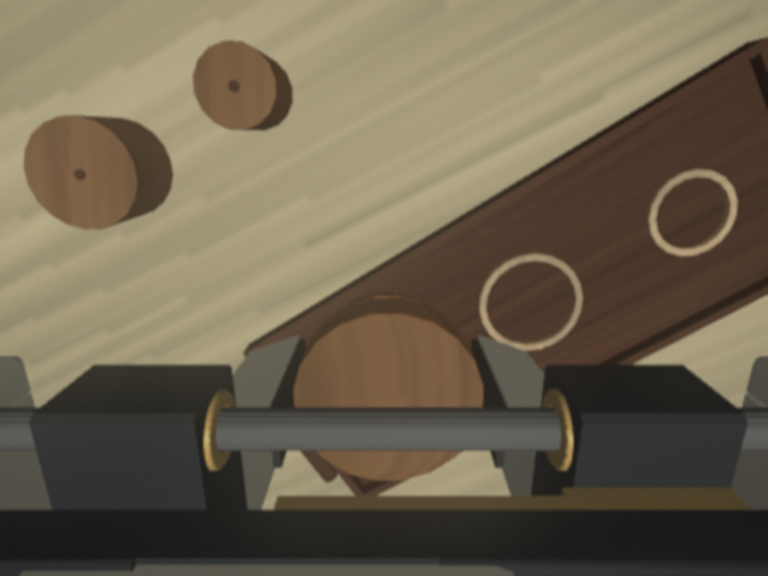

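The bun foot is firmly held. The middle well ring shows at (354,200) and the narrow one at (462,141), 512 scale. The held piece hides the wide well, so I'll extrapolate it from the row.

```bash
python3 - <<'E'
from h import *
s=read_state();w=cam('wrist',s);t=cam('top');sd=cam('side')
m=onz(w,(354,200.3),12);n=onz(w,(462,141.5),12);print(m,n,'wide',2*m-n,np.linalg.norm(m-n))
for k,a,b,c in(('m',(354,200.3),(264,140),(313,172.5)),('n',(462,141.5),(215,138),(282.5,147.5))):
    print(k,tri([ray(w,a),ray(t,b)]),tri([ray(w,a),ray(sd,c)])[0])
print('wide top',onz(t,(313,142),12))
E
```

```text
[650.3169134   44.86078784  12.        ] [641.0546917  158.57453455  12.        ] wide [659.5791351  -68.85295888  12.        ] 114.09033676384422
m (array([648.44673134,  44.19393402,  16.24267078]), [np.float64(0.18232722686793074), np.float64(0.18232722686789893)]) [653.18937847  44.82837007   8.97869349]
n (array([639.03847215, 157.17337246,  14.94211815]), [np.float64(0.6938879454527894), np.float64(0.6938879454529919)]) [643.86327481 160.80320488   7.04851919]
wide top [660.7383416  -69.28031512  12.        ]
```

```bash
python3 -m pendant '[0,0,0,-0.433,-0.005,0,1, 0,0,0,-0.433,-0.005,0,1, 0,0,0,-0.433,-0.005,0.3,1, 0,0,0,-0.433,-0.005,0.4,1, 0,0,0,0,0,0.6,1, 0,0,0,0,0,0.4,1, 0,0,0,0,0,0.3,1, 0,0,0,0,0,0.3,1, 0,0,0,0,0,0,1, 0,0,0,0,0,0,1]' 15
python3 - <<'E'
from h import *
go(660.3,-69,34.5)
E
```

```text
time_s: 7.75
ee_pos: [660.7, -69.8, 55.0]
eef_rot: [0.728, 3.055, 0.0]
contact_force: [0.3, 0.6, -0.4]
opening: 60.8
grip_force: 15.0
t 7.75 pos [660.7 -69.8  55. ] yaw 63.2 q6 -1.32 shift [0.015 0.01  0.409] turn [ 0.    0.01 -0.  ] open 60.8 F [ 0.3  0.6 -0.4]
```

```bash
python3 -m pendant '[0,0,0,0.01,0.01,0.15,1, 0,0,0,0,0,0.13,1, 0,0,0,0,0,0.13,1, 0,0,0,0,0,0,1, 0,0,0,0,0,0,1, 0,0,0,0,0,0,-0.65, 0,0,0,0,0,0,-0.65, 0,0,0,0,0,0,-0.65, 0,0,0,0,0,0,-0.65, 0,0,0,0,0,-0.3,-0.65, 0,0,0,0,0,-0.6,-0.65, 0,0,0,0,0,-0.8,-0.65, 0,0,0,0,0,-0.8,-0.65, 0,0,0,0,0,0,-0.65]' 15
python3 - <<'E'
from h import *
go(423,260.5,170,10)
look(None,'bun_foot',(6,36))
a=read_camera('top')
for d in regions_of('top','bun_foot'):
    (u,v),r=cv2.minEnclosingCircle(np.argwhere(d['pixels'])[:,::-1].astype(np.float32)); print(u,v,r,d['conf'],onz(cam('top'),(u,v),36))
print(onz(cam('top'),(131,187),36),onz(cam('top'),(125,261),36))
E
```

```text
time_s: 9.15
ee_pos: [663.5, -69.5, 167.3]
eef_rot: [0.725, 3.043, 0.0]
contact_force: [0.6, 0.2, -0.2]
opening: 75.9
grip_force: 0.0
t 9.15 pos [663.5 -69.5 167.3] yaw 63.2 q6 -1.32 shift [ 7.268  3.723 -0.135] turn [ 0.1   0.12 10.64] open 75.9 F [ 0.6  0.2 -0.2]
place [260.  168.4] 0.67 [661.4 -64.8   6. ]
region 256.8 177.3 r 34.9 0.82 [660.3 -67.7  36. ] box [223 143] [291 211]
[493.05622653 320.66326438  36.        ] [331.77745035 301.57005877  36.        ]
```

```bash
python3 -m pendant '[0,0,0,0.727,0.372,0,-0.3, 0,0,0,0.727,0.372,0,-0.3, 0,0,0,0.727,0.372,0,-0.3, 0,0,0,0.727,0.372,0,-0.3, 0,0,0,0.727,0.372,0,-0.3, 0,0,0,0.727,0.372,0,-0.3, 0,0,0,0.727,0.372,0,-0.3, 0,0,0,0.727,0.372,0,-0.3, 0,0,0,0.727,0.372,0,-0.3, 0,0,0,0.727,0.372,0,-0.3, 0,0,1,0,0,0,-0.3, 0,0,1,0,0,0,-0.3, 0,0,1,0,0,0,-0.3, 0,0,1,0,0,0,-0.3, 0,0,1,0,0,0,-0.3, 0,0,1,0,0,0,-0.3, 0,0,1,0,0,0,-0.3, 0,0,1,0,0,0,-0.3, 0,0,1,0,0,0,-0.3, 0,0,1,0,0,0,-0.3]' 15
python3 - <<'E'
from h import *
go(423,260.5,120,10)
look('knob1.png','pull_knob',(0,32))
E
```

```text
time_s: 11.4
ee_pos: [419.0, 260.8, 157.8]
eef_rot: [-1.955, -2.457, 0.004]
contact_force: [-0.1, -0.2, -0.1]
opening: 59.6
grip_force: 0.0
t 11.4 pos [419.  260.8 157.8] yaw 13.0 q6 0.17 shift [-0.023  0.078  0.756] turn [-0.03  0.01  0.6 ] open 59.6 F [-0.1 -0.2 -0.1]
place [177.2 111.3] 0.84 [331.7 304.2   0. ]
place [262.4 177.1] 0.75 [423.2 260.5   0. ]
place [357.1 131.4] 0.55 [500.  324.3   0. ]
region 261.5 182.5 r 26.7 0.95 [421.2 264.2  32. ] box [239 156] [287 209]
region 362.5 130.9 r 29.6 0.86 [493.7 327.7  32. ] box [334 107] [392 160]
region 170.3 112.7 r 28.7 0.83 [333.8 305.9  32. ] box [142  88] [199 141]
```

View pics/knob1.png

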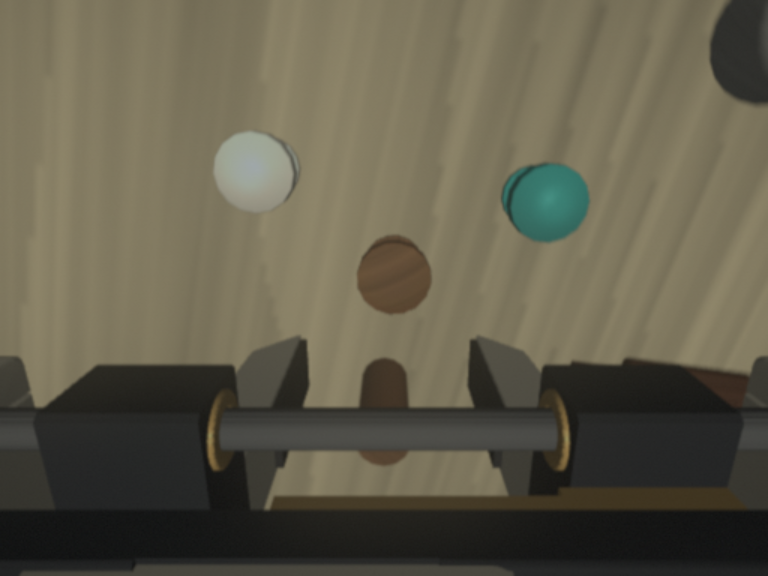

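The brown knob is at (262,185) px, 512 scale, between the open pads. The white (170,114) and turquoise (364,134) look-alikes and the slim blank are all clear of the finger line. I'll descend and grip.

```bash
python3 -m pendant '[0,0,0,-0.013,0.075,0.4,-0.3, 0,0,0,0,0,0.5,-0.3, 0,0,0,0,0,0.5,-0.3, 0,0,0,0,0,0.4,-0.3, 0,0,0,0,0,0.3,-0.3, 0,0,0,0,0,0.276,-0.3, 0,0,0,0,0,0.2,-0.3, 0,0,0,0,0,0,-0.3, 0,0,0,0,0,0,1, 0,0,0,0,0,0,1, 0,0,0,0,0,0,1, 0,0,0,0,0,0,1, 0,0,0,0,0,0,1]' 12
python3 - <<'E'
from h import *
go(650.7,44.8,170,50)
E
```

```text
time_s: 12.85
ee_pos: [423.9, 261.5, 30.7]
eef_rot: [1.951, 2.462, 0.002]
contact_force: [-0.6, -0.2, 3.7]
opening: 42.6
grip_force: 12.0
t 12.85 pos [423.9 261.5  30.7] yaw 13.2 q6 0.17 shift [-5.255  3.431 -2.782] turn [ 0.02  0.   -7.36] open 42.6 F [-0.6 -0.2  3.7]
```

```bash
python3 -m pendant '[0,0,0,0,0,-0.4,1, 0,0,0,0,0,-0.8,1, 0,0,0,0,0,-0.8,1, 0,0,0,0,0,-0.78,1, 0,0,0,-0.657,0.429,0,1, 0,0,0,-0.657,0.429,0,1, 0,0,0,-0.657,0.429,0,1, 0,0,0,-0.657,0.429,0,1, 0,0,0,-0.657,0.429,0,1, 0,0,0,-0.657,0.429,0,1, 0,0,0,-0.657,0.429,0,1, 0,0,0,-0.657,0.429,0,1, 0,0,0,0,0,0.3,1, 0,0,0,0,0,0.6,1, 0,0,0,0,0,0.6,1, 0,0,0,0,0,0.5,1, 0,0,0,0,0,0,1, 0,0,0,0,0,0,1]' 12
python3 - <<'E'
from h import *
go(650.7,44.8,37.5)
E
```

```text
time_s: 14.65
ee_pos: [650.6, 44.6, 69.3]
eef_rot: [-1.951, -2.462, 0.0]
contact_force: [0.8, 0.6, 0.3]
opening: 43.1
grip_force: 12.0
t 14.65 pos [650.6  44.6  69.3] yaw 13.2 q6 -0.28 shift [0.003 0.003 0.636] turn [-0.01 -0.   -0.  ] open 43.1 F [0.8 0.6 0.3]
```

```bash
python3 -m pendant '[0,0,0,0,0,0.2,1, 0,0,0,0,0,0.2,1, 0,0,0,0,0,0.13,1, 0,0,0,0,0,0.1,1, 0,0,0,0,0,0,1, 0,0,0,0,0,0,1, 0,0,0,0,0,0,-0.26, 0,0,0,0,0,0,-0.26, 0,0,0,0,0,0,-0.26, 0,0,0,0,0,0,-0.26, 0,0,0,0,0,-0.3,-0.26, 0,0,0,0,0,-0.6,-0.26, 0,0,0,0,0,-0.8,-0.26, 0,0,0,0,0,-0.9,-0.26, 0,0,0,0,0,0,-0.26]' 12
python3 - <<'E'
from h import *
go(429,44,180)
look('knob2.png','pull_knob',(6,38))
E
```

```text
time_s: 16.15
ee_pos: [654.1, 44.5, 176.5]
eef_rot: [1.944, 2.453, 0.013]
contact_force: [0.4, 0.6, -0.5]
opening: 58.0
grip_force: 0.0
t 16.15 pos [654.1  44.5 176.5] yaw 13.2 q6 -0.28 shift [ 1.017 -4.383 -0.134] turn [ 0.16  0.04 -0.  ] open 58.0 F [ 0.4  0.6 -0.5]
place [ 56.6 213.1] 0.58 [459.  -46.9   6. ]
region 252.8 176.9 r 25.2 0.9 [650.4  47.7  38. ] box [230 152] [276 202]
```

View pics/knob2.png

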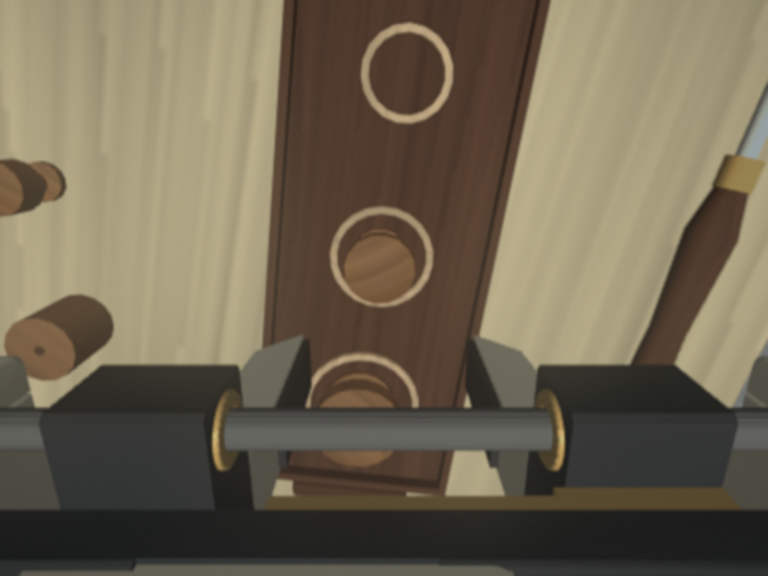

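The knob stands in the middle well at (253,172) px and the bun foot in the wide well at (240,280), both upright. Next is the finial.

```bash
python3 -m pendant '[0,0,0,0.17,-0.73,0,-0.1, 0,0,0,0.17,-0.73,0,-0.1, 0,0,0,0.17,-0.73,0,-0.1, 0,0,0,0.17,-0.73,0,-0.1, 0,0,0,0.17,-0.73,0,-0.1, 0,0,0,0.17,-0.73,0,-0.1, 0,0,0,0,0,0,-0.1, 0,0,0,0,0,0,-0.1]' 12
python3 - <<'E'
from h import *
go(429,44,33)
look('fin1.png','finial',(0,35))
E
```

```text
time_s: 17.1
ee_pos: [425.2, 44.3, 167.3]
eef_rot: [-1.951, -2.461, 0.001]
contact_force: [-0.4, -0.4, 0.2]
opening: 50.6
grip_force: 0.0
t 17.1 pos [425.2  44.3 167.3] yaw 13.2 q6 -0.31 shift [-0.024  0.076  2.685] turn [-0.01 -0.   -0.  ] open 50.6 F [-0.4 -0.4  0.2]
place [260.7 177.8] 0.77 [428.8  40.5   0. ]
region 260.0 184.0 r 22.2 0.57 [427.   44.3  35. ] box [243 162] [277 206]
region 472.7 223.4 r 37.2 0.21 [631.9  52.5  35. ] box [436 191] [507 253]
```

View pics/fin1.png

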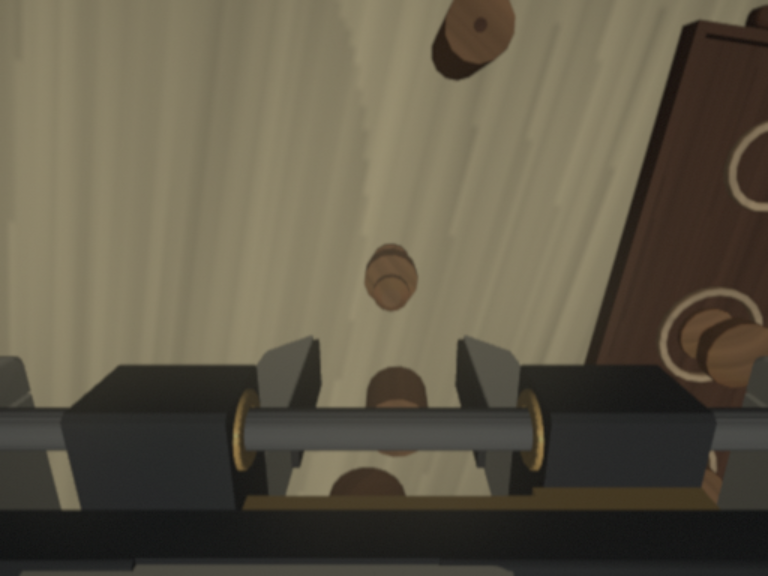

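The finial is at (261,185) px, centred between the pads, with the middle blank behind it and clear. I'll descend.

```bash
python3 -m pendant '[0,0,0,-0.038,0.049,0.4,-0.1, 0,0,0,0,0,0.5,-0.1, 0,0,0,0,0,0.5,-0.1, 0,0,0,0,0,0.4,-0.1, 0,0,0,0,0,0.4,-0.1, 0,0,0,0,0,0.28,-0.1, 0,0,0,0,0,0.2,-0.1, 0,0,0,0,0,0,-0.1, 0,0,0,0,0,0,1, 0,0,0,0,0,0,1, 0,0,0,0,0,0,1, 0,0,0,0,0,0,1, 0,0,0,0,0,0,1]' 10
python3 - <<'E'
from h import *
go(641,158.3,180)
E
```

```text
time_s: 18.55
ee_pos: [429.0, 43.0, 34.1]
eef_rot: [1.951, 2.461, 0.001]
contact_force: [0.4, 0.8, 1.6]
opening: 31.6
grip_force: 10.0
t 18.55 pos [429.   43.   34.1] yaw 13.2 q6 -0.31 shift [ 1.277  4.659 -2.912] turn [ 0.02  0.   -0.  ] open 31.6 F [0.4 0.8 1.6]
```

```bash
python3 -m pendant '[0,0,0,0,0,-0.4,1, 0,0,0,0,0,-0.8,1, 0,0,0,0,0,-0.8,1, 0,0,0,0,0,-0.9,1, 0,0,0,0.16,0.582,0,1, 0,0,0,0.16,0.582,0,1, 0,0,0,0.16,0.582,0,1, 0,0,0,0.16,0.582,0,1, 0,0,0,0.16,0.582,0,1, 0,0,0,0.16,0.582,0,1, 0,0,0,0.16,0.582,0,1, 0,0,0,0.16,0.582,0,1, 0,0,0,0,0,0.3,1, 0,0,0,0,0,0.6,1, 0,0,0,0,0,0.6,1, 0,0,0,0,0,0.5,1, 0,0,0,0,0,0,1, 0,0,0,0,0,0,1]' 10
python3 - <<'E'
from h import *
go(641,158.3,41)
E
```

```text
time_s: 20.35
ee_pos: [640.6, 158.4, 78.9]
eef_rot: [-1.951, -2.462, 0.0]
contact_force: [0.7, -0.2, 0.8]
opening: 31.3
grip_force: 10.0
t 20.35 pos [640.6 158.4  78.9] yaw 13.2 q6 -0.1 shift [-0.005  0.008  0.757] turn [-0.01 -0.   -0.  ] open 31.3 F [ 0.7 -0.2  0.8]
```

```bash
python3 -m pendant '[0,0,0,0,0,0.25,1, 0,0,0,0,0,0.25,1, 0,0,0,0,0,0.15,1, 0,0,0,0,0,0.11,1, 0,0,0,0,0,0,1, 0,0,0,0,0,0,1, 0,0,0,0,0,0,-0.05, 0,0,0,0,0,0,-0.05, 0,0,0,0,0,0,-0.05, 0,0,0,0,0,0,-0.05, 0,0,0,0,0,-0.3,-0.05, 0,0,0,0,0,-0.6,-0.05, 0,0,0,0,0,-0.9,-0.05, 0,0,0,0,0,-0.9,-0.05, 0,0,0,0.8,0,0,-0.05, 0,0,0,0.8,0,0,-0.05, 0,0,0,0.8,0,0,-0.05, 0,0,0,0.8,0,0,-0.05, 0,0,0,0,0,0,-0.05]' 10
python3 - <<'E'
from h import *
go(641,158.3,180)
save(read_camera('top')[60:330,80:460],'top1.png',2)
save(read_camera('side')[60:360,100:450],'side1.png',2)
E
```

```text
time_s: 22.25
ee_pos: [602.1, 319.4, 177.0]
eef_rot: [-1.944, -2.467, -0.004]
contact_force: [-0.1, -1.0, 0.1]
opening: 48.3
grip_force: 0.0
t 22.25 pos [602.1 319.4 177. ] yaw 13.5 q6 0.14 shift [-3.314e+00  3.000e-03 -6.800e-02] turn [ 0.02 -0.02  0.  ] open 48.3 F [-0.1 -1.   0.1]
```

View pics/top1.png

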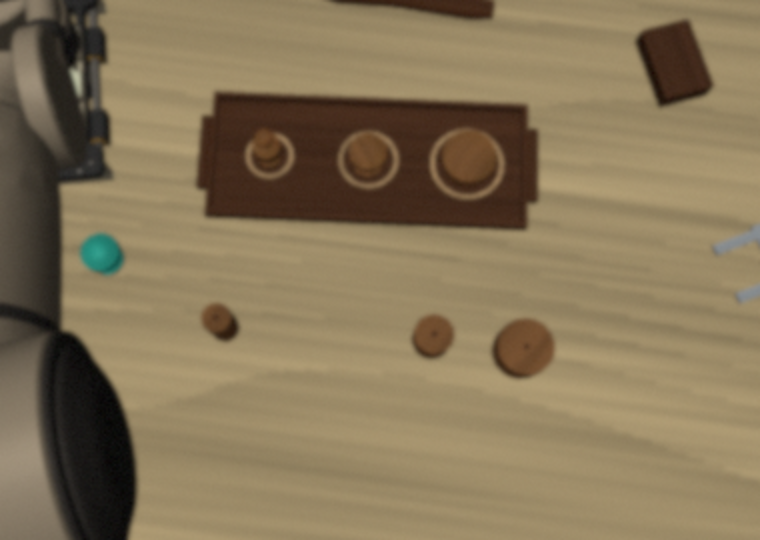

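View pics/side1.png

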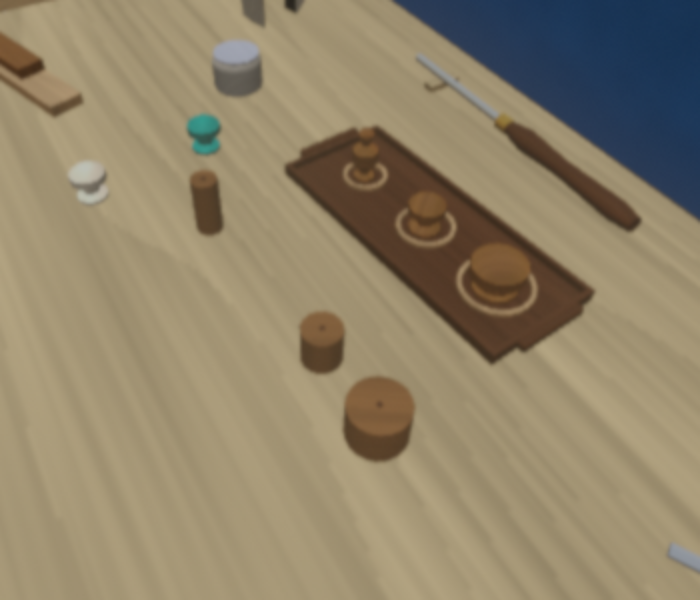

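Both crops show the three turnings upright inside their own wells: finial, knob and bun foot at (268,155), (368,158) and (467,162) in the top crop. The blanks are unmoved and the robot is clear.

```bash
python3 -c "
from plant import close_job
print(close_job())"
```

```text
the job is handed in; nothing more can be done
None
```

The bun foot, pull knob and finial stand upright in the wide, middle and narrow wells, the three blanks are still where they were, and the job was handed in after about 22 s of robot time.

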